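Draw the bath brush out of the locked vanity box

TASK

Unlock the vanity box by turning its red locking bar a quarter turn clockwise until it stops along the near rim. Then take the bath brush, which is longer than the opening, out through the opening: tilt it and draw it out slantwise, handle first. Finish while still holding the brush in the gripper, still, with all of it at least 6 cm above the top of the box and the locking bar left unlocked; leave the pill organiser, dish and nail clipper where they are.

Things in the scene. Friction and masses are not known exactly. Their poses are not given: they have to be found in the camera images.
- vanity_box: Flat white toiletry box fixed to the counter, 176 (x) x 318 (y) x 59 mm tall; origin at the centre of its underside. Walls and floor 4 mm, top 5 mm; inner space 168 x 310 x 50 mm high. The top's only opening: x -65 to +65, y -45 to +105 mm. White rims beside it; beyond its ends (brass line) the top is clear acrylic: long cover at -y, short cover at +y.
- opening (a point): Centre of the opening (130 mm in x by 150 mm in y) at the level of the box's top face: x 0, y +30, z 59 mm in the box's frame; its axes are those of the box.
- latch (a joint): Quarter-turn red locking bar, rad: 0 = locked, bar across the opening along the box's +x; 1.57 = unlocked, bar along the near (-x) rim pointing to the box's -y. Turns clockwise from above to unlock, vertical axis, about 0.06 N m of friction: it stays where it is left. Firm stops at 0 and 1.57. Starts at 0 to 0.35.
- latch_grip (a point): On the bar's turning axis, 85 mm above the counter, in its black grip rib (42 mm long, 12 mm thick, 66 to 92 mm above the counter). Axis at x -77, y +75 mm in the box's frame. The rib runs along the bar and stands on it; bar 18 mm wide, 60 to 66 mm above the counter, reaching 149 mm one way from the axis (the point's +x) and 9 mm the other.
- brush: Wooden bath brush, 230 mm, about 140 g, on the box floor, bristles up, roughly along the box's y, handle to +y. Origin at mid length on its underside, own y to the handle end. Handle 16 wide, 18 mm high, y -42 to +115; head 44 wide, 24 mm high, y -115 to -40. Centre of mass about y -20 mm. At the start the handle end lies 6 to 34 mm under the short cover.
- brush_head_end (a point): End of the brush's head: y -115 mm, 9 mm above its underside.
- brush_handle_end (a point): End of the brush's handle: y +115 mm, 9 mm above its underside.
- pill_organiser: Blue pill organiser with seven lids, 154 x 34 x 24 mm, loose on the counter; origin under its centre. A bystander.
- dish: Blue ceramic dish, 96 mm across, 32 mm high, loose; origin under its centre. A bystander.
- nail_clipper: Steel nail clipper, about 58 x 12 x 11 mm, lying on a dark silicone mat (130 x 170 x 3 mm); origin under its centre. A bystander.

How it is judged:
By the outcome, as a careful person would: the job done as asked, in the order asked, and still so for the second after the job is handed in, while the arm keeps its last pose, push and grip.
It also fails if it takes over 51 s, if anything falls off the work surface, if the arm or the gripper's body presses on something with over 40 N, if the wrist force passes 120 N, or if a joint passes its speed limit or range.

ROBOT

A 6-joint arm with a two-finger parallel gripper is mounted at the origin on the work surface. World frame = base frame: x ahead of the robot, y to its left, z up, the work surface at z = 0. Lengths are in m, angles in rad, forces in N, time in s.
With the tool pointing down it reaches from about 0.35 to 0.775 m from the base axis. Payload 5.5 kg.
Tool frame: the origin (TCP) lies midway between the tips of the shut fingers; the grasp point (between the pads) lies robot.grip_point_offset behind it (robot.grip_point_offset is the distance from the TCP to the grasp point, in m); z points along the fingers, y is the line along which they close (so a half turn about z gives the same grasp; the last joint's range is limited). The gripper opens to 85 mm and grips with 20 to 120 N. Pads are 22 mm wide; open, the fingers measure 114 mm over their backs; the gripper's body (76 mm by 85 mm) begins 54 mm behind the grasp point. The pads swing forward as they close: fully open they stand 13 mm farther back than shut.
Start: joints at [-1.251, 0.313, 0.046, 1.304, 0, 1.431], TCP at [0.255, -0.515, 0.231] pointing down, gripper open.
Joint ranges: [-2.76, 2.76], [-0.86, 1.69], [-1.03, 1.26], [-2.2, 2.34], [-1.47, 1.5], [-3.14, 3.14]. Speed limits (rad/s): [2.57, 2.57, 3.14, 3.14, 3.14, 3.14].

INTERFACE

Orientations are given as [roll, pitch, yaw] about the fixed x, y, z axes, in that order (R = Rz(yaw) Ry(pitch) Rx(roll)).
In Python, from workcell import robot, capture, camera_params gives the robot as it stands.
- The arm moves only by the tool move_arm, never from a script. Its argument "deltas" is a list of rows, each a list of 5 numbers: the shift along the tool's x, y, z each as a share of 0.02 m, from -1 to 1, then the turn about the tool's z as a share of 0.08 rad, from -1 to 1, then the opening, from -1 (shut) to 1 (fully open). In form: [[x, y, z, turn, jaw], ...]. A call has exactly 5 rows; each row shifts and turns the commanded pose from where the row before left it, along the tool's axes as they then stand; what a row does not reach is not made up. A row lasts 1/10 s, in which the tool goes at most 50 mm and 8.59 degrees, less where a joint would pass 70% of its speed; a pose out of reach is approached as far as the arm can. A call with a number of a shift or a turn outside -1 to 1 is refused whole. A call with a gripper value outside its range is refused whole. The fingers move at their own pace and stop on an object; "newtons" is the grip in N (left out, the last holds). Time passes only in rows, so rows that do not move let the fingers close, or fill a call up. It gives the time, the measured TCP pose, the force, the opening and the grip force at its end, in the units of the state.
- robot.get_obs(): the state, without advancing time (a new reading comes with each control period).
- capture(name): name is "scene" or "top" or "wrist"; returns (picture, depth): 400x640x3 uint8, blue, green, red; 400x640 float32, m along the optical axis (not along the pixel's ray), 0 where there is no reading.
- camera_params(name): a dict with "fx", "fy", "cx", "cy" (pixels), "world_from_camera" (4x4, takes a point from camera to world coordinates). Camera axes: x right, y down, z forward; pixel columns grow to the right and rows downward; lengths in m; the calibration is good to about 2 mm. The wrist camera is an equidistant fisheye: a pixel r from the principal point sees the ray r / f radians off the axis. A picture is of the moment at which its call begins: read the wrist's pose just before it. camera_params takes no time and is no camera call; for the wrist camera it gives the pose at the moment of the call.
- robot.finish_job(): hands the job in; it is judged then, once.
The state is a dict: "time": time; "q": joint angles; "qvel": joint speeds; "tau": joint torques, N m; "ee_pos": TCP position; "orientation": TCP orientation; "wrist_force": force on the tool from outside, world axes, zero at the start; "wrist_torque": the same for the moment, N m; "width": finger opening in m; "grip_force": force on a finger pad.
Only numpy, scipy, OpenCV 4.12 (cv2) and the standard library are available. Lean on these libraries where they do the work, as an engineer would, in place of code of your own. Each camera call takes 0.05 s, during which the arm holds its last target. There are 200 camera calls.

## Working session

There is one attempt and no reset: what is moved stays moved. The work goes in short steps, Python scripts to look and compute and a tool call to move; the robot and the scene stay as the last step left them, time stands still between calls to the robot, and variables do not carry over. Pictures are saved under pics/ and viewed, at most 14 in all, crops included, and the job is handed in when it is done.

Besides the shell and the picture viewer there is one more tool, called after "Emit:" as name(argument=value, ...), one argument or row to a line, values as JSON. move_arm: Moves the arm, as the interface text tells. Shift numbers are shares of 0.02 m and turn numbers shares of 0.08 rad, none past 1 either way. Its arguments: {"type":"object","properties":{"deltas":{"type":"array","items":{"type":"array","items":{"type":"number"}}},"newtons":{"type":"number"}},"required":["deltas"]}

```bash
ls; mkdir -p pics
python3 - <<'E'
from workcell import robot,capture,camera_params
import cv2,numpy as np
print(robot.get_obs(), robot.grip_point_offset)
for n in("scene","top"):
    p,d=capture(n);cv2.imwrite(f"pics/{n}0.png",p);np.save(f"pics/{n}0.npy",d)
    c=camera_params(n);print(n,c)
E
```

```text
pics
{'time': 0.0, 'q': array([-1.25059071e+00,  3.14010388e-01,  4.49556729e-02,  1.30361689e+00,
        1.76119058e-05,  1.43123565e+00]), 'qvel': array([-4.79319332e-05,  1.28090703e-03,  4.23927597e-04,  3.08370552e-04,
       -6.86099322e-04,  8.65738869e-04]), 'tau': array([ 1.06498235e-03, -4.80625927e+01,  2.98533601e+01,  1.94975431e-02,
       -4.33098796e-05, -1.35607903e-05]), 'ee_pos': array([ 0.25499798, -0.51477453,  0.23039368]), 'orientation': array([-3.13973806e+00, -2.78306183e-04,  4.59766023e-01]), 'wrist_force': array([-0.47535684,  0.48756555,  0.45144307]), 'wrist_torque': array([ 0.03088504, -0.05196711,  0.00164504]), 'grip_force': 0.0, 'width': 0.08567779802273863} 0.0187
scene {'fx': 474.1034121775604, 'fy': 474.1034121775604, 'cx': 314.2019661759179, 'cy': 199.8482118109236, 'world_from_camera': array([[-0.63867702,  0.56536409, -0.52197233,  1.16967703],
       [ 0.76936631,  0.48059279, -0.4208397 ,  0.57788902],
       [ 0.01292848, -0.67036857, -0.74191565,  1.10634975],
       [ 0.        ,  0.        ,  0.        ,  1.        ]])}
top {'fx': 403.9497045918662, 'fy': 403.9497045918662, 'cx': 325.63533199738816, 'cy': 200.66397865732947, 'world_from_camera': array([[-0.00513741, -0.98515205,  0.17160727,  0.22196274],
       [-0.99985933,  0.00780053,  0.01484798, -0.01808093],
       [-0.01596614, -0.17150685, -0.98505354,  1.36163157],
       [ 0.        ,  0.        ,  0.        ,  1.        ]])}
```

View pics/top0.png

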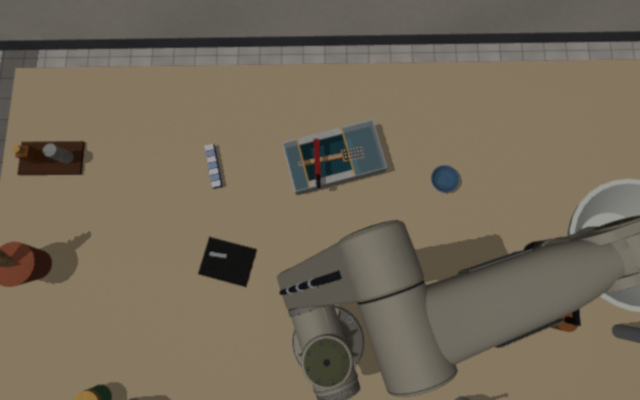

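View pics/scene0.png

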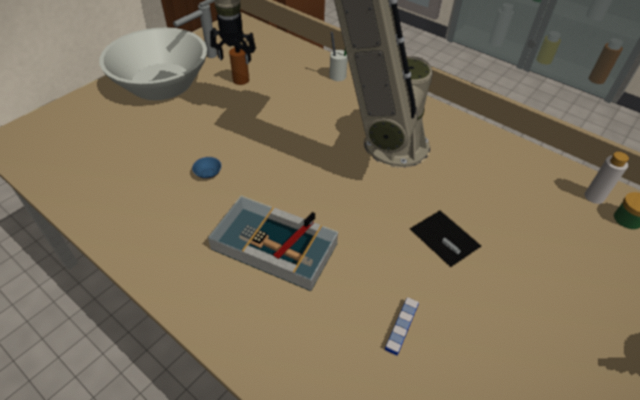

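The top view shows the box at about (285–386, 122–192), with the red bar at x≈318, rows 140–187, and the brush handle pointing image-left (+y). The clipper, organiser and dish are all clear of the box. Next I measure the box and bar.

```bash
cat > h.py <<'E'
import numpy as np,cv2
from workcell import robot,capture,camera_params
def rays(c,uv):
    uv=np.atleast_2d(uv).astype(float)
    d=np.c_[(uv[:,0]-c['cx'])/c['fx'],(uv[:,1]-c['cy'])/c['fy'],np.ones(len(uv))]
    W=c['world_from_camera'];return W[:3,3],d@W[:3,:3].T
def plane(c,uv,z):
    o,d=rays(c,uv);return o+d*((z-o[2])/d[:,2])[:,None]
def cloud(c,dep):
    v,u=np.mgrid[:400,:640];o,d=rays(c,np.c_[u.ravel(),v.ravel()])
    return (o+d*dep.reshape(-1,1)).reshape(400,640,3)
E
python3 - <<'E'
from h import *
for n in("top","scene"):
    p=cv2.imread(f"pics/{n}0.png");d=np.load(f"pics/{n}0.npy");c=camera_params(n)
    P=cloud(c,d);x,y,z=P[...,0],P[...,1],P[...,2]
    roi=(x>.4)&(x<.85)&(y>-.25)&(y<.3)&(d>0)
    print(n,'table z',np.median(z[roi]))
    m=(roi&(z>.045)&(z<.075)).astype(np.uint8)
    k,l,s,_=cv2.connectedComponentsWithStats(m);i=1+np.argmax(s[1:,4]);print(s[i])
    pts=P[l==i][:,:2].astype(np.float32)
    print('rect',cv2.minAreaRect(pts),'meanz',z[l==i].mean())
    pi=p.astype(int);red=roi&(pi[...,2]>90)&(pi[...,1]<60)&(pi[...,0]<60)
    q=np.argwhere(red)[:,::-1];X=plane(c,q,.066)[:,:2].astype(np.float32);r=cv2.minAreaRect(X);print('red',len(q),r,cv2.boxPoints(r).round(4).tolist())
    wd=roi&(pi[...,2]-pi[...,0]>40)&(z<.06)&~red&(l>0)
    v0,v1=(110,205) if n=="top" else (185,295);u0,u1=(275,395) if n=="top" else (195,350)
    cv2.imwrite(f"pics/{n}c.png",cv2.resize(p[v0:v1,u0:u1],None,fx=5,fy=5,interpolation=cv2.INTER_CUBIC))
E
```

```text
top table z 0.00038484791848358846
[ 282  119  105   73 3406]
rect ((0.6059171557426453, -0.026695653796195984), (0.1786268651485443, 0.3186799883842468), 14.58734130859375) meanz 0.05860359242178128
red 135 ((0.6005798578262329, 0.029980778694152832), (0.11408200860023499, 0.014020507223904133), 2.486144542694092) [[0.5432999730110168, 0.03449999913573265], [0.5439000129699707, 0.020500000566244125], [0.6578999757766724, 0.025499999523162842], [0.6572999954223633, 0.039500001817941666]]
scene table z 0.0013996616797338213
[ 208  195  130   87 4361]
rect ((0.6016880869865417, -0.02379317581653595), (0.18807148933410645, 0.32172805070877075), 14.325488090515137) meanz 0.05926971362717694
red 252 ((0.5904973745346069, 0.0359346941113472), (0.14241904020309448, 0.021282771602272987), 2.680372714996338) [[0.5188999772071838, 0.04320000112056732], [0.5199000239372253, 0.02199999988079071], [0.6621000170707703, 0.028599999845027924], [0.6610999703407288, 0.04989999905228615]]
```

View pics/topc.png

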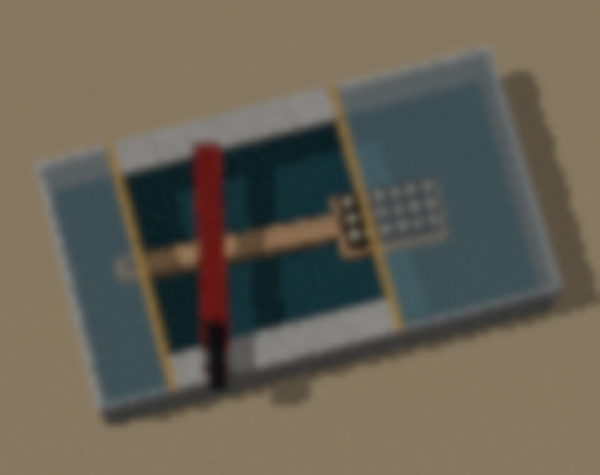

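View pics/scenec.png

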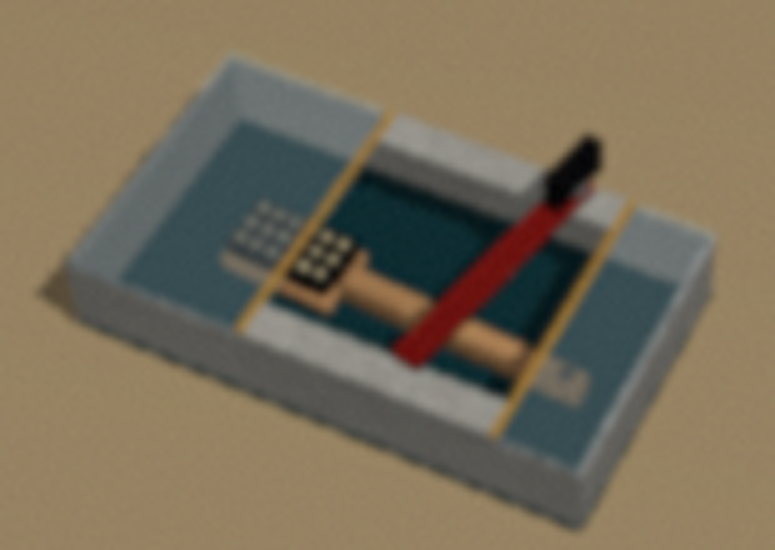

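The crops show the bar lying across the opening and the black rib over the near rim. The brush handle end sits under the short cover at about (120, 268) in the top crop, and the head is partly under the long cover. Box: centre ≈ (0.605, −0.026), yaw ≈ 14.5°. Bar: world angle ≈ 2.6°, axis ≈ (0.512, 0.027). I move there first.

Emit:
move_arm(
  deltas=[
    [0.94,-0.74,0,0,1],
    [0.94,-0.74,0,0,1],
    [0.94,-0.74,0,0,1],
    [0.94,-0.74,0,0,1],
    [0.94,-0.74,0,0,1],
  ],
)

```text
time: 0.6
ee_pos: [0.3067, -0.4061, 0.2308]
orientation: [-3.141, -0.0, 0.46]
wrist_force: [-0.3, 0.1, -0.1]
width: 0.0856
grip_force: 0.0
```

Emit:
move_arm(
  deltas=[
    [0.94,-0.74,0,0,1],
    [0.94,-0.74,0,0,1],
    [0.94,-0.74,0,0,1],
    [0.94,-0.74,0,0,1],
    [0.94,-0.74,0,0,1],
  ],
)

```text
time: 1.1
ee_pos: [0.3581, -0.2981, 0.231]
orientation: [-3.141, 0.0, 0.46]
wrist_force: [0.3, 0.2, -1.1]
width: 0.0853
grip_force: 0.0
```

Emit:
move_arm(
  deltas=[
    [0.94,-0.74,0,0,1],
    [0.94,-0.74,0,0,1],
    [0.94,-0.74,0,0,1],
    [0.94,-0.74,0,0,1],
    [0.94,-0.74,0,0,1],
  ],
)

```text
time: 1.6
ee_pos: [0.4094, -0.1901, 0.231]
orientation: [-3.141, 0.0, 0.46]
wrist_force: [0.2, -0.0, -0.9]
width: 0.0856
grip_force: 0.0
```

Emit:
move_arm(
  deltas=[
    [0.94,-0.74,0,0,1],
    [0.94,-0.74,0,0,1],
    [0.94,-0.74,0,0,1],
    [0.94,-0.74,0,0,1],
    [0.94,-0.74,0,0,1],
  ],
)

```text
time: 2.1
ee_pos: [0.4608, -0.0821, 0.2309]
orientation: [-3.141, 0.001, 0.46]
wrist_force: [0.7, -0.4, 0.0]
width: 0.0852
grip_force: 0.0
```

Emit:
move_arm(
  deltas=[
    [0.94,-0.74,0,0,1],
    [0.94,-0.74,0,0,1],
    [0.94,-0.74,0,0,1],
    [0.94,-0.74,0,0,1],
    [0.94,-0.74,0,0,1],
  ],
)

```text
time: 2.6
ee_pos: [0.5122, 0.0258, 0.2309]
orientation: [-3.141, 0.001, 0.46]
wrist_force: [0.3, -0.3, -0.9]
width: 0.0855
grip_force: 0.0
```

Emit:
move_arm(
  deltas=[
    [0,0,0,-1,1],
    [0,0,0,-1,1],
    [0,0,0,-1,1],
    [0,0,0,-1,1],
    [0,0,0,-1,1],
  ],
)

```text
time: 3.1
ee_pos: [0.5118, 0.0249, 0.2308]
orientation: [-3.141, 0.001, 0.863]
wrist_force: [0.5, 0.4, 0.3]
width: 0.0854
grip_force: 0.0
```

Emit:
move_arm(
  deltas=[
    [0,0,0,-1,1],
    [0,0,0,-1,1],
    [0,0,0,-1,1],
    [0,0,0,-1,1],
    [0,0,0,-1,1],
  ],
)

```text
time: 3.6
ee_pos: [0.5118, 0.0249, 0.2308]
orientation: [-3.141, 0.0, 1.263]
wrist_force: [-0.8, -0.0, 0.4]
width: 0.0853
grip_force: 0.0
```

Emit:
move_arm(
  deltas=[
    [0,0,0,-1,1],
    [0,0,0,-1,1],
    [0,0,0,-1,1],
    [0,0,0,-1,1],
    [0,0,0,-1,1],
  ],
)

```text
time: 4.1
ee_pos: [0.5118, 0.0249, 0.2308]
orientation: [-3.141, -0.0, 1.663]
wrist_force: [0.5, 1.1, -0.6]
width: 0.0855
grip_force: 0.0
```

Emit:
move_arm(
  deltas=[
    [0,0,0,-1,1],
    [0,0,0,-1,1],
    [0,0,0,-1,1],
    [0,0,0,-1,1],
    [0,0,0,-1,1],
  ],
)

```text
time: 4.6
ee_pos: [0.5118, 0.0248, 0.2308]
orientation: [-3.141, -0.0, 2.063]
wrist_force: [-0.0, -1.7, -0.4]
width: 0.0852
grip_force: 0.0
```

Emit:
move_arm(
  deltas=[
    [0,0,0,-1,1],
    [0,0,0,-1,1],
    [0,0,0,-1,1],
    [0,0,0,-1,1],
    [0,0,0,-1,1],
  ],
)

```text
time: 5.1
ee_pos: [0.5118, 0.0249, 0.2308]
orientation: [-3.141, -0.001, 2.463]
wrist_force: [-0.1, 0.8, 0.8]
width: 0.0853
grip_force: 0.0
```

Emit:
move_arm(
  deltas=[
    [0,0,0,-1,1],
    [0,0,0,-1,1],
    [0,0,0,-1,1],
    [0,0,0,-1,1],
    [0,0,0,-1,1],
  ],
)

```text
time: 5.6
ee_pos: [0.5118, 0.0249, 0.2308]
orientation: [-3.141, -0.001, 2.863]
wrist_force: [-0.9, 0.4, 0.9]
width: 0.0855
grip_force: 0.0
```

Emit:
move_arm(
  deltas=[
    [0,0,0,-1,1],
    [0,0,0,-1,1],
    [0,0,0,-1,1],
    [0,0,0,-1,1],
    [0,0,0,0,1],
  ],
)

```text
time: 6.1
ee_pos: [0.5119, 0.0249, 0.2309]
orientation: [3.142, -0.001, -3.103]
wrist_force: [0.5, 0.1, 0.5]
width: 0.0858
grip_force: 0.0
```

```bash
cat >> h.py <<'E'
def wplane(c,uv,z):
    uv=np.atleast_2d(uv).astype(float);a=(uv-[c['cx'],c['cy']])/[c['fx'],c['fy']]
    th=np.linalg.norm(a,axis=1,keepdims=True)+1e-9;d=np.c_[a/th*np.sin(th),np.cos(th)]
    W=c['world_from_camera'];o=W[:3,3];d=d@W[:3,:3].T
    return o+d*((z-o[2])/d[:,2])[:,None]
E
python3 - <<'E'
from h import *
o=robot.get_obs();print(o['time'],o['ee_pos'],o['orientation'],o['q'])
c=camera_params('wrist');p,d=capture('wrist');cv2.imwrite('pics/w1.png',p);np.save('pics/w1.npy',d)
print({k:c[k] for k in('fx','cx','cy')},c['world_from_camera'].round(4).tolist())
pi=p.astype(int);red=(pi[...,2]>90)&(pi[...,1]<60)&(pi[...,0]<60)
q=np.argwhere(red)[:,::-1];print(len(q),q.min(0),q.max(0))
X=wplane(c,q,.066)[:,:2].astype(np.float32);r=cv2.minAreaRect(X);print(r,cv2.boxPoints(r).round(4).tolist())
t=camera_params('top')
for uv,z in(((299,163.6),.022),((342.6,155.6),.022),((353,149),.028),((364,154.5),.028)):print(plane(t,uv,z))
E
```

```text
6.1 [0.51185513 0.0248604  0.23087476] [ 3.14153080e+00 -8.89308597e-04 -3.10316797e+00] [-1.08179499e-01  1.92848662e-01 -1.13569226e-01  1.26526724e+00
 -6.87167610e-05 -1.46604122e-01]
{'fx': 309.70691628693146, 'cx': 318.1521363951493, 'cy': 196.27380530891568} [[-0.0386, 0.9621, 0.2701, 0.4427], [0.9993, 0.037, 0.0111, 0.0234], [0.0007, 0.2703, -0.9628, 0.3741], [0.0, 0.0, 0.0, 1.0]]
1474 [314 172] [330 302]
((0.581854522228241, 0.03325309231877327), (0.15676887333393097, 0.01757841743528843), 2.9824795722961426) [[0.5030999779701233, 0.03799999877810478], [0.5040000081062317, 0.020400000736117363], [0.6606000065803528, 0.028599999845027924], [0.6596999764442444, 0.04610000178217888]]
[[0.58491706 0.09268552 0.022     ]]
[[ 0.611817   -0.05690553  0.022     ]]
[[ 0.63311369 -0.092609    0.028     ]]
[[ 0.61324341 -0.12980052  0.028     ]]
```

View pics/w1.png

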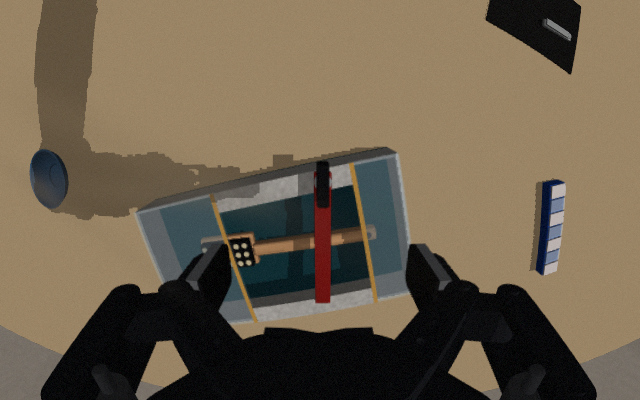

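The wrist view agrees: bar at 3.0°, with the rib near (322, 183) and the axis at about (0.512, 0.029). Lowering onto the rib and closing.

Emit:
move_arm(
  deltas=[
    [0,0.2,0.9,-0.17,1],
    [0,0,0.9,0,1],
    [0,0,0.9,0,1],
    [0,0,0.9,0,1],
    [0,0,0.9,0,1],
  ],
)

```text
time: 6.65
ee_pos: [0.5118, 0.0288, 0.1404]
orientation: [-3.142, -0.0, -3.092]
wrist_force: [-0.5, -0.4, 0.9]
width: 0.0855
grip_force: 0.0
```

Emit:
move_arm(
  deltas=[
    [0,0,0.9,0,1],
    [0,0,0.9,0,1],
    [0,0,0.9,0,1],
    [0,0,0.8,0,1],
    [0,0,0,0,1],
  ],
)

```text
time: 7.15
ee_pos: [0.51, 0.029, 0.0691]
orientation: [3.141, -0.005, -3.091]
wrist_force: [0.7, 0.3, 0.1]
width: 0.0854
grip_force: 0.0
```

Emit:
move_arm(
  deltas=[
    [0,0,0,0,-1],
    [0,0,0,0,-1],
    [0,0,0,0,-1],
    [0,0,0,0,-1],
    [0,0,0,0,-1],
  ],
  newtons=40,
)

```text
time: 7.65
ee_pos: [0.5123, 0.0288, 0.0718]
orientation: [-3.141, 0.001, -3.09]
wrist_force: [-0.3, -0.4, 0.4]
width: 0.0124
grip_force: 0.2
```

Emit:
move_arm(
  deltas=[
    [0,0,0,0,-1],
    [0,0,0,0,-1],
    [0,0,0,0.5,-1],
    [0,0,0,1,-1],
    [0,0,0,1,-1],
  ],
)

```text
time: 8.15
ee_pos: [0.5124, 0.029, 0.0719]
orientation: [3.141, 0.001, 2.99]
wrist_force: [-0.6, 0.7, 5.7]
width: 0.0113
grip_force: 40.8
```

Emit:
move_arm(
  deltas=[
    [0,0,0,1,-1],
    [0,0,0,1,-1],
    [0,0,0,1,-1],
    [0,0,0,1,-1],
    [0,0,0,1,-1],
  ],
)

```text
time: 8.65
ee_pos: [0.5125, 0.0293, 0.0719]
orientation: [3.14, 0.001, 2.591]
wrist_force: [-0.2, 2.5, 5.2]
width: 0.011
grip_force: 40.8
```

Emit:
move_arm(
  deltas=[
    [0,0,0,1,-1],
    [0,0,0,1,-1],
    [0,0,0,1,-1],
    [0,0,0,1,-1],
    [0,0,0,1,-1],
  ],
)

```text
time: 9.15
ee_pos: [0.5126, 0.0294, 0.0719]
orientation: [3.14, -0.0, 2.191]
wrist_force: [-1.5, 3.5, 5.5]
width: 0.0107
grip_force: 40.7
```

Emit:
move_arm(
  deltas=[
    [0,0,0,1,-1],
    [0,0,0,1,-1],
    [0,0,0,1,-1],
    [0,0,0,1,-1],
    [0,0,0,0.5,-1],
  ],
)

```text
time: 9.65
ee_pos: [0.5128, 0.0295, 0.0719]
orientation: [3.139, -0.001, 1.832]
wrist_force: [0.9, 3.5, 5.2]
width: 0.0111
grip_force: 40.6
```

Run:
```python
from workcell import robot
o=robot.get_obs();print(o['ee_pos'],o['orientation'],o['wrist_force'],o['wrist_torque'])
```

```text
[0.51283155 0.02954029 0.0719023 ] [ 3.13941239e+00 -8.75644957e-04  1.83161787e+00] [0.93360632 3.53638745 5.15401424] [ 0.59274144 -0.01666273  0.02313077]
```

Emit:
move_arm(
  deltas=[
    [0,0,0,0.3,-1],
    [0,0,0,0.3,-1],
    [0,0,0,0.3,-1],
    [0,0,0,0,-1],
    [0,0,0,0,-1],
  ],
)

```text
time: 10.15
ee_pos: [0.5128, 0.0295, 0.0719]
orientation: [3.14, -0.001, 1.765]
wrist_force: [1.2, 3.6, 5.6]
width: 0.0112
grip_force: 57.7
```

Run:
```python
from workcell import robot
o=robot.get_obs();print(o['ee_pos'],o['orientation'],o['wrist_force'],o['wrist_torque'])
```

```text
[0.51281359 0.0295433  0.07191381] [ 3.13959947e+00 -5.29383834e-04  1.76516352e+00] [1.24377601 3.55573516 5.55830492] [ 0.66801261 -0.10429553  1.35474587]
```

Firm stop reached (1.35 N·m). Easing off, releasing, and rising to look.

Emit:
move_arm(
  deltas=[
    [0,0,0,-0.7,-1],
    [0,0,0,0,0.2],
    [0,0,0,0,0.2],
    [0,0,0,0,0.2],
    [0,0,-0.5,0,0.2],
  ],
)

```text
time: 10.65
ee_pos: [0.5106, 0.0287, 0.0801]
orientation: [-3.138, -0.001, 1.816]
wrist_force: [-0.6, 0.3, 0.3]
width: 0.0514
grip_force: 0.0
```

Emit:
move_arm(
  deltas=[
    [0,0,-1,0,0.2],
    [0,0,-1,0,0.2],
    [0,0,-1,0,0.2],
    [0,0,-1,0,0.2],
    [0,0,-1,0,0.2],
  ],
)

```text
time: 11.15
ee_pos: [0.5119, 0.0286, 0.1828]
orientation: [3.141, 0.0, 1.817]
wrist_force: [-0.2, 0.9, 0.4]
width: 0.051
grip_force: 0.0
```

Emit:
move_arm(
  deltas=[
    [0,0,-1,0,0.2],
    [0,0,-1,0,0.2],
    [0,0,0,0,0.2],
    [0,0,0,0,0.2],
    [0,0,0,0,0.2],
  ],
)

```text
time: 11.65
ee_pos: [0.5114, 0.0288, 0.2204]
orientation: [-3.14, -0.0, 1.817]
wrist_force: [-0.1, -0.4, -1.2]
width: 0.0511
grip_force: 0.0
```

Run:
```python
from h import *
o=robot.get_obs();print(o['time'],o['ee_pos'],o['orientation'],o['width'])
c=camera_params('wrist');p,d=capture('wrist');cv2.imwrite('pics/w2.png',p)
import json;json.dump({k:(v.tolist() if hasattr(v,'tolist') else v) for k,v in c.items()},open('pics/w2.json','w'))
pi=p.astype(int);red=(pi[...,2]>90)&(pi[...,1]<60)&(pi[...,0]<60)
q=np.argwhere(red)[:,::-1]
X=wplane(c,q,.066)[:,:2].astype(np.float32);r=cv2.minAreaRect(X);print(len(q),r,cv2.boxPoints(r).round(4).tolist())
```

```text
11.65 [0.51138523 0.02881056 0.22042567] [-3.14013844e+00 -3.78005177e-04  1.81717662e+00] 0.05112047122616653
1159 ((0.5260940194129944, -0.024585478007793427), (0.01709456741809845, 0.13094913959503174), 14.702037811279297) [[0.5012000203132629, 0.03660000115633011], [0.5343999862670898, -0.09009999781847], [0.5509999990463257, -0.08569999784231186], [0.5177000164985657, 0.04089999943971634]]
```

View pics/w2.png

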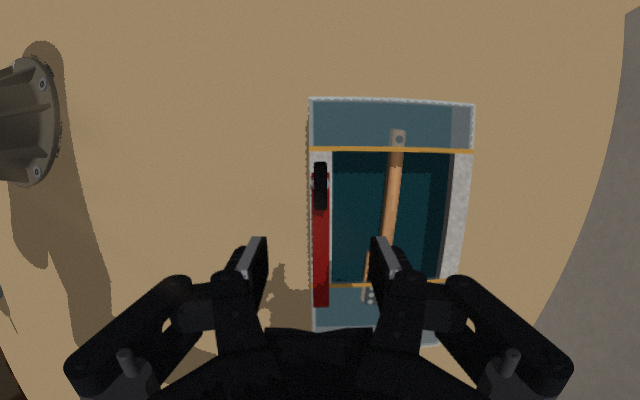

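Unlocked: the red bar is along the near rim at 14.7°. The handle runs from about (398, 130) to (388, 225). Now I locate its centreline.

Run:
```python
from h import *
import json
c=json.load(open('pics/w2.json'));c['world_from_camera']=np.array(c['world_from_camera'])
p=cv2.imread('pics/w2.png').astype(int)
m=(p[...,2]-p[...,0]>25);m[:, :372]=0;m[:,425:]=0;m[:157]=0;m[230:]=0
q=np.argwhere(m)[:,::-1];X=wplane(c,q,.022)
r=cv2.minAreaRect(X[:,:2].astype(np.float32));print(len(q),r)
yaw=.2566;R=np.array([[np.cos(yaw),-np.sin(yaw)],[np.sin(yaw),np.cos(yaw)]]);C=np.array([.6055,-.0238])
def box(P):return (np.atleast_2d(P)[:,:2]-C)@R
B=box(X);pf=np.polyfit(B[:,1],B[:,0],1);print('handle line x=a*y+b (box)',pf)
print('end',box(wplane(c,[[398,129.5]],.022)),'brass',box(wplane(c,[[396,150],[345,285]],.059)))
a,b=pf
for y in(.08,.06):
    print(y,C+R@[a*y+b,y], 'handle world dir yaw',yaw-np.arctan(a))
```

```text
1037 ((0.5994298458099365, 0.027045689523220062), (0.01787590980529785, 0.08821583539247513), 11.36699104309082)
handle line x=a*y+b (box) [0.05510233 0.00445802]
end [[0.01163496 0.12558041]] brass [[ 0.0005662   0.10686259]
 [-0.04859874 -0.04703921]]
0.08 [0.59377245 0.05583086] handle world dir yaw 0.20155333684733473
0.06 [0.59778235 0.036206  ] handle world dir yaw 0.20155333684733473
```

Emit:
move_arm(
  deltas=[
    [0.06,0.87,0,0,0.2],
    [0.06,0.87,0,0,0.2],
    [0.06,0.87,0,0,0.2],
    [0.06,0.87,0,0,0.2],
    [0.06,0.87,0,0,0.2],
  ],
)

```text
time: 12.2
ee_pos: [0.5949, 0.0561, 0.22]
orientation: [-3.139, -0.0, 1.817]
wrist_force: [-0.5, 0.4, -0.4]
width: 0.0511
grip_force: 0.0
```

Emit:
move_arm(
  deltas=[
    [0,0,0.9,0.56,0.2],
    [0,0,0.9,0,0.2],
    [0,0,0.9,0,0.2],
    [0,0,0.9,0,0.2],
    [0,0,0,0,0.2],
  ],
)

```text
time: 12.7
ee_pos: [0.5923, 0.056, 0.1454]
orientation: [-3.135, -0.002, 1.773]
wrist_force: [-0.5, 0.7, -0.1]
width: 0.0512
grip_force: 0.0
```

Run:
```python
from h import *
o=robot.get_obs();print(o['time'],o['ee_pos'],o['orientation'],o['width'])
c=camera_params('wrist');p,d=capture('wrist');cv2.imwrite('pics/w3.png',p)
m=(p[...,2].astype(int)-p[...,0]>25)
yaw=.2566;R=np.array([[np.cos(yaw),-np.sin(yaw)],[np.sin(yaw),np.cos(yaw)]]);C=np.array([.6055,-.0238])
q=np.argwhere(m)[:,::-1];X=wplane(c,q,.022);B=(X[:,:2]-C)@R
k=(abs(B[:,0])<.03)&(B[:,1]>.03)&(B[:,1]<.10);B=B[k];print(k.sum(),np.polyfit(B[:,1],B[:,0],1),B.min(0),B.max(0),(o['ee_pos'][:2]-C)@R)
```

```text
12.7 [0.59229529 0.05595198 0.14543766] [-3.13463439e+00 -1.55362374e-03  1.77254158e+00] 0.05121539679326399
1351 [-0.01909753  0.0100013 ] [-0.02997723  0.03002418] [0.02997821 0.09999561] [0.00746815 0.08049204]
```

View pics/w3.png

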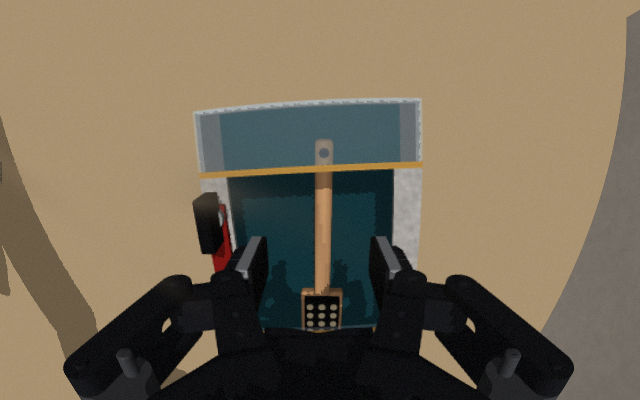

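The handle is centred between the fingers (column ≈ 323) and parallel to them. Descending and gripping.

Emit:
move_arm(
  deltas=[
    [0,0,1,0,0.2],
    [0,0,1,0,0.2],
    [0,0,1,0,0.2],
    [0,0,1,0,0.2],
    [0,0,1,0,0.2],
  ],
)

```text
time: 13.25
ee_pos: [0.5957, 0.0558, 0.0497]
orientation: [3.14, 0.001, 1.773]
wrist_force: [0.5, 1.2, -0.1]
width: 0.0513
grip_force: 0.0
```

Emit:
move_arm(
  deltas=[
    [0,0,1,0,0.2],
    [0,0,0.9,0,0.2],
    [0,0,0,0,0.2],
    [0,0,0,0,0.2],
    [0,0,0,0,-1],
  ],
  newtons=25,
)

```text
time: 13.75
ee_pos: [0.5961, 0.0558, 0.0128]
orientation: [3.139, 0.001, 1.773]
wrist_force: [-0.2, -0.4, 0.4]
width: 0.0382
grip_force: 0.0
```

Emit:
move_arm(
  deltas=[
    [0,0,0,0,-1],
    [0,0,0,0,-1],
    [0,0,0,0,-1],
    [0,0,0,0,-1],
    [0,0,0,0,-1],
  ],
)

```text
time: 14.25
ee_pos: [0.5959, 0.0558, 0.0126]
orientation: [3.139, 0.001, 1.773]
wrist_force: [-0.6, 0.2, 6.6]
width: 0.0152
grip_force: 26.2
```

Emit:
move_arm(
  deltas=[
    [0,0,0,0,-0.3],
    [0,0,0,0,-0.3],
    [0,0,0.25,0,-0.3],
    [0,0,0,0,-1],
    [0,0,0,0,-1],
  ],
)

```text
time: 14.75
ee_pos: [0.5944, 0.0559, 0.0057]
orientation: [-3.14, -0.0, 1.773]
wrist_force: [0.2, 0.0, -1.1]
width: 0.0156
grip_force: 25.8
```

Emit:
move_arm(
  deltas=[
    [0,0,0,0,-1],
    [0,0,0,0,-1],
    [0,0,0,0,-1],
    [0,0,0,0,-1],
    [0,0,0,0,-1],
  ],
)

```text
time: 15.25
ee_pos: [0.5949, 0.0558, 0.0063]
orientation: [3.142, 0.0, 1.773]
wrist_force: [0.6, -0.8, -1.2]
width: 0.0157
grip_force: 25.7
```

Emit:
move_arm(
  deltas=[
    [-0.3,0,-0.05,0,-1],
    [-0.4,0,0,0,-1],
    [-0.4,0,0,0,-1],
    [-0.4,0,0,0,-1],
    [-0.4,0,0,0,-1],
  ],
)

```text
time: 15.75
ee_pos: [0.6027, 0.0176, 0.0073]
orientation: [3.142, 0.0, 1.772]
wrist_force: [-0.0, -0.2, -0.6]
width: 0.0156
grip_force: 25.7
```

Run:
```python
from h import *
o=robot.get_obs();print(o['time'],o['ee_pos'],o['wrist_force'],o['width'])
p,d=capture('wrist');cv2.imwrite('pics/w4.png',p)
```

```text
15.75 [0.6027021 0.0176089 0.0072569] [-0.04788445 -0.2091798  -0.58054024] 0.01560007694398229
```

View pics/w4.png

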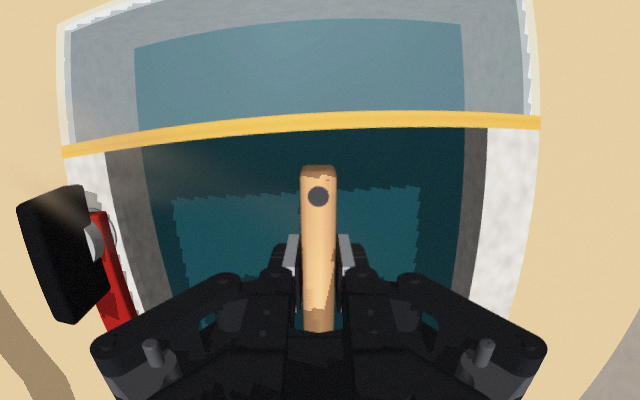

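The handle end (row 168) is now clear of the short cover's edge (row ≈ 120). Lifting with a light grip so the brush can tilt.

Emit:
move_arm(
  deltas=[
    [0,0,-0.5,0,-1],
    [0,0,-0.6,0,-1],
    [0,0,-0.6,0,-1],
    [0,0,-0.6,0,-1],
    [0,0,-0.55,0,-1],
  ],
  newtons=20,
)

```text
time: 16.3
ee_pos: [0.6028, 0.0189, 0.0658]
orientation: [3.141, 0.0, 1.773]
wrist_force: [1.0, -0.0, -2.6]
width: 0.0153
grip_force: 25.2
```

Run:
```python
from h import *
o=robot.get_obs();print(o['time'],o['ee_pos'],o['wrist_force'],o['wrist_torque'],o['width'])
p,d=capture('scene');p2,_=capture('wrist')
cv2.imwrite('pics/s5.png',np.vstack([cv2.resize(p[150:300,180:380],(640,480)),cv2.resize(p2[60:360],(640,300))])[:,:][:780].copy() if 0 else np.hstack([cv2.resize(p[150:300,190:350],(426,400)),cv2.resize(p2[:,140:500],(360,400))]))
```

```text
16.3 [0.60277967 0.01886568 0.06580987] [ 0.98887303 -0.02257955 -2.62102599] [ 0.19925982  0.044716   -0.0055891 ] 0.015252105261764338
```

View pics/s5.png

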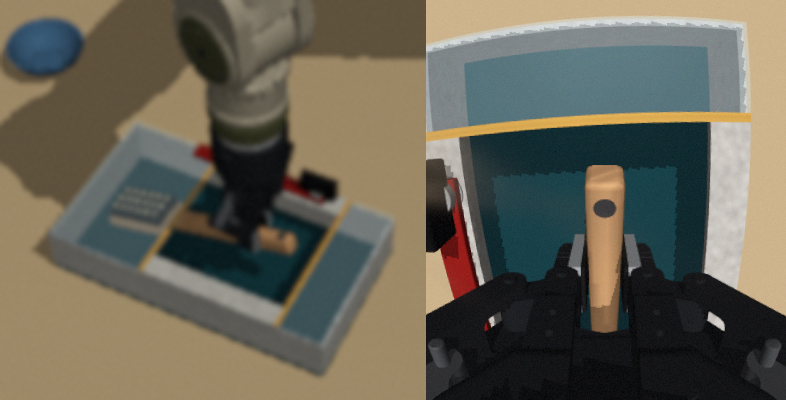

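The handle is rising out of the opening with the head still under the long cover, and the forces are small. Drawing it along the handle direction and up.

Emit:
move_arm(
  deltas=[
    [0.2,0,-0.1,0,-1],
    [0.4,0,-0.1,0,-1],
    [0.4,0,-0.1,0,-1],
    [0.4,0,-0.1,0,-1],
    [0.4,0,-0.1,0,-1],
  ],
)

```text
time: 16.9
ee_pos: [0.5949, 0.0549, 0.0742]
orientation: [-3.141, -0.0, 1.773]
wrist_force: [0.5, 0.8, -1.0]
width: 0.0155
grip_force: 25.4
```

Emit:
move_arm(
  deltas=[
    [0.4,0,-0.1,0,-1],
    [0.4,0,-0.1,0,-1],
    [0.3,0,-0.1,0,-1],
    [0.2,0,-0.2,0,-1],
    [0.2,0,-0.2,0,-1],
  ],
)

```text
time: 17.4
ee_pos: [0.589, 0.0837, 0.0884]
orientation: [-3.141, -0.0, 1.773]
wrist_force: [-0.4, -0.2, -2.4]
width: 0.0152
grip_force: 25.3
```

Run:
```python
from h import *
o=robot.get_obs();print(o['time'],o['ee_pos'],o['wrist_force'],o['wrist_torque'],o['width'])
p,d=capture('scene');p2,_=capture('wrist')
cv2.imwrite('pics/s6.png',np.hstack([cv2.resize(p[150:300,190:350],(426,400)),cv2.resize(p2[:,140:500],(360,400))]))
```

```text
17.4 [0.58903427 0.08366512 0.08840567] [-0.40914533 -0.18967698 -2.35683293] [ 0.21186216  0.04049232 -0.06988927] 0.015240776175680622
```

View pics/s6.png

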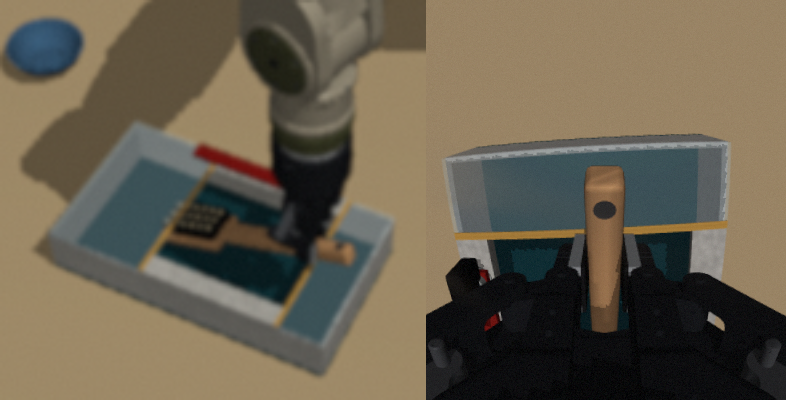

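The head is now mostly within the opening and only its end is still near the brass line. I pull a little further, then lift.

Emit:
move_arm(
  deltas=[
    [0.4,0,-0.2,0,-1],
    [0.4,0,-0.2,0,-1],
    [0.4,0,-0.2,0,-1],
    [0.4,0,-0.2,0,-1],
    [0.3,0,-0.2,0,-1],
  ],
)

```text
time: 18.0
ee_pos: [0.5817, 0.1214, 0.1089]
orientation: [3.141, 0.0, 1.773]
wrist_force: [-0.2, -0.3, -1.2]
width: 0.0148
grip_force: 25.4
```

Emit:
move_arm(
  deltas=[
    [0,0,-0.5,0,-1],
    [0,0,-0.6,0,-1],
    [0,0,-0.6,0,-1],
    [0,0,-0.6,0,-1],
    [0,0,-0.6,0,-1],
  ],
)

```text
time: 18.5
ee_pos: [0.582, 0.1203, 0.1677]
orientation: [3.141, 0.0, 1.772]
wrist_force: [0.8, 1.1, -1.1]
width: 0.0156
grip_force: 25.4
```

Run:
```python
from h import *
o=robot.get_obs();print(o['time'],o['ee_pos'],o['wrist_force'],o['wrist_torque'],o['width'])
p,d=capture('scene');p2,_=capture('wrist')
cv2.imwrite('pics/s7.png',np.hstack([cv2.resize(p[150:300,190:350],(426,400)),cv2.resize(p2[:,140:500],(360,400))]))
```

```text
18.5 [0.58198711 0.12025426 0.16774026] [ 0.79539019  1.10286563 -1.13867259] [ 0.10998525 -0.02815753  0.01780924] 0.015574259023488933
```

View pics/s7.png

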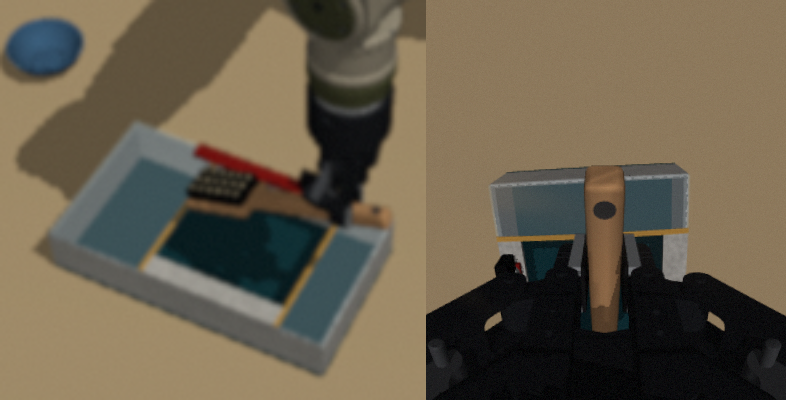

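The brush is free of the box and firmly held. I grip harder and raise it well clear.

Emit:
move_arm(
  deltas=[
    [0,0,0,0,-1],
    [0,0,-0.4,0,-1],
    [0,0,-0.8,0,-1],
    [0,0,-0.8,0,-1],
    [0,0,-0.8,0,-1],
  ],
  newtons=60,
)

```text
time: 19.1
ee_pos: [0.5813, 0.1205, 0.2225]
orientation: [-3.14, -0.0, 1.773]
wrist_force: [-0.4, 0.3, -1.5]
width: 0.0142
grip_force: 64.0
```

Emit:
move_arm(
  deltas=[
    [0,0,-0.8,0,-1],
    [0,0,-0.8,0,-1],
    [0,0,-0.8,0,-1],
    [0,0,-0.8,0,-1],
    [0,0,-0.8,0,-1],
  ],
)

```text
time: 19.6
ee_pos: [0.5813, 0.1205, 0.3026]
orientation: [-3.14, -0.0, 1.773]
wrist_force: [-0.0, -0.8, -1.1]
width: 0.0145
grip_force: 64.0
```

Emit:
move_arm(
  deltas=[
    [0,0,-0.8,0,-1],
    [0,0,-0.8,0,-1],
    [0,0,-0.4,0,-1],
    [0,0,0,0,-1],
    [0,0,0,0,-1],
  ],
)

```text
time: 20.1
ee_pos: [0.5816, 0.1205, 0.3416]
orientation: [-3.141, -0.0, 1.773]
wrist_force: [0.2, -0.5, -0.9]
width: 0.0145
grip_force: 64.1
```

Emit:
move_arm(
  deltas=[
    [0,0,0,0,-1],
    [0,0,0,0,-1],
    [0,0,0,0,-1],
    [0,0,0,0,-1],
    [0,0,0,0,-1],
  ],
)

```text
time: 20.6
ee_pos: [0.5816, 0.1205, 0.3422]
orientation: [-3.141, 0.0, 1.773]
wrist_force: [0.6, -0.3, -1.5]
width: 0.0141
grip_force: 64.1
```

Run:
```python
from h import *
o=robot.get_obs();print(o['time'],o['ee_pos'],o['qvel'].round(3),o['wrist_force'],o['width'],o['grip_force'])
p,d=capture('scene');cv2.imwrite('pics/s8.png',cv2.resize(p[90:310,160:480],None,fx=2.4,fy=2.4))
c=camera_params('scene');P=cloud(c,d);pi=p.astype(int)
```

```text
20.6 [0.5816421  0.12053495 0.34217342] [ 0.001  0.     0.001 -0.    -0.    -0.   ] [ 0.57371289 -0.32256428 -1.47852675] 0.014092078278963995 64.1224193572998
```

View pics/s8.png

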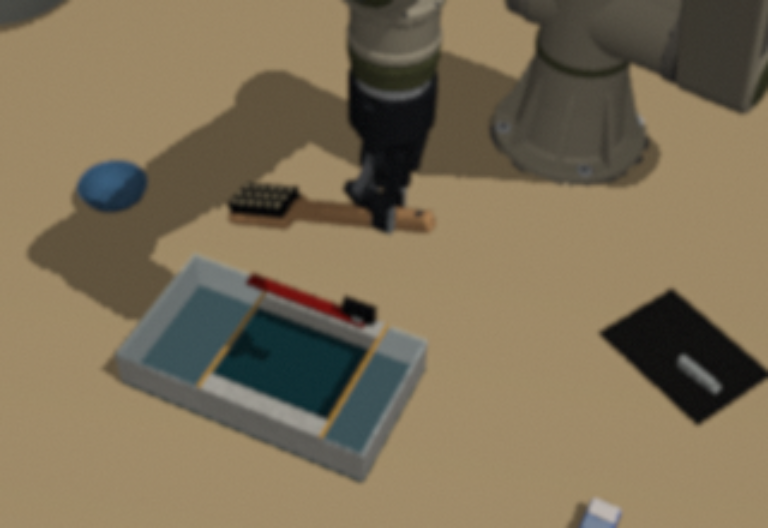

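The brush is held still and nearly level, high above the box. The bar lies along the near rim and the bystanders haven't moved. Handing in.

```bash
python3 -c "
from workcell import robot
print(robot.finish_job())"
```

```text
the job is handed in; nothing more can be done
None
```

I unlocked the box, drew the brush out handle first, and handed the job in at about 21 s with the brush held still well above the box, the bar left unlocked and the dish, pill organiser and nail clipper untouched; no verdict was returned.

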